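Lock the tube plate onto the shaker with its sprung bolt

TASK

Set the loose aluminium tube plate on the bench shaker: gently lower it over the two locating pins until it lies flush on the platform. Then lock it: push the shaker's sprung bolt in over the plate's edge by its black post, feel for the holding notch with sideways pressure (it is hidden under the dust shield and not always equally deep), and leave the post caught in the notch so that the bolt does not snap back. Leave the glassware and bottles standing where they are.

Things in the scene. Friction and masses are not known exactly. Their poses are not given: they have to be found in the camera images.
- plate_handle (a point): Loose aluminium tube plate 140 (x) by 110 (y) by 8 mm, 0.4 kg, flat on the bench, with a black grip block on its middle, 60 (x) by 16 mm (y), from 8 to 52 mm above the plate's underside. This point: centre of the grip, 30 mm above the underside; z up. 12 mm holes for the pins at x = -55 and 55, y = 0 mm; six 17 mm tube holes at y = -37 and 37 mm. Fits either way round.
- seat (a point): Centre of the plate's place on the shaker's platform, at platform height (70 mm above the bench); axes of the shaker. Two 10 mm steel locating pins stand at x = -55 and 55 mm, y = 0, 16 mm high, tapered over the top 6 mm. When home, the plate's long side (x) lies along this x and plate_handle is 30 mm above this point.
- shaker: Bench shaker, fixed: white base 240 (x) by 280 (y) mm with a grey platform on top, 70 mm high. Origin: centre of its underside; its front with two knobs faces -x. At its -y end an aluminium housing (78 by 86 mm, top 94 mm above the bench) carries the sprung bolt.
- post_mid (a point): Middle of the bolt's post, a black upright 14 by 14 mm square, 42 mm tall, on a flat steel dust shield 62 by 66 mm that moves with it. Axes of the shaker; at rest it is at x = -10, y = -95, z = 119 mm in the shaker's frame. Pushed along the shaker's +y it pushes the bolt in; along +x it moves only where the notch, hidden below the shield, lets it.
- bolt (a joint): Bolt pushed in along the shaker's +y, 0 (out, rest) to 0.038 m; a spring pushes it out with 5 N at 0, 11 N at 0.038. The notch's mouth, where the post can go across, is 4 mm of this travel: it begins anywhere from 0.017 to 0.030 and ends 4 mm later. Caught in the notch, the bolt rests at 0.008 to 0.021 (9 mm before the mouth's beginning).
- post (a joint): Post moved across along the shaker's +x, 0 (rest) to 0.018 m; a light spring (2.4 to 3.5 N) brings it back. A hidden rail stops it after 0.5 mm except at the notch's mouth. There it goes across 18 mm; beyond 13.5 mm the bolt can be let back (-y) about 9 to 13 mm behind a lip, which holds it at post about 0.0135. Let go anywhere else, it snaps back out.
- small_beaker: Small glass beaker, 50 mm across, 65 mm tall, beside the shaker on its +y side. Origin at its underside.
- big_beaker: Big glass beaker, 84 mm across, 115 mm tall. Origin at its underside.
- mid_beaker: Middle glass beaker, 66 mm across, 90 mm tall. Origin at its underside.
- amber_bottle: Amber bottle, 52 mm across, 100 mm tall. Origin at its underside.
- jar: White jar, 60 mm across, 75 mm tall. Origin at its underside.
- bolt_tip (a point): Tip of the sprung bolt, a flat steel tongue 22 mm wide and 8 mm thick, at its middle height, 14.5 mm above the platform; axes of the shaker. With the bolt out the tip is 3 mm short of the seated plate's edge; pushed in (+y) it slides over the plate with 2.5 mm to spare, so the plate must be on first.

How it is judged:
By the outcome, as a careful person would: the job done as asked, in the order asked, and still so for the second after the job is handed in, with the robot touching nothing.
It also fails if it takes over 53 s, if anything falls off the work surface, if the arm or the gripper's body presses on something with over 40 N, if the wrist force passes 120 N, or if a joint passes its speed limit or range.

ROBOT

A 6-joint arm with a two-finger parallel gripper is mounted at the origin on the work surface. World frame = base frame: x ahead of the robot, y to its left, z up, the work surface at z = 0. Lengths are in m, angles in rad, forces in N, time in s.
With the tool pointing down it reaches from about 0.325 to 0.775 m from the base axis. Payload 9.3 kg.
Tool frame: the origin (TCP) lies midway between the tips of the shut fingers; the grasp point (between the pads) lies r.grasp_offset behind it (r.grasp_offset is the distance from the TCP to the grasp point, in m); z points along the fingers, y is the line along which they close (so a half turn about z gives the same grasp; the last joint's range is limited). The gripper opens to 85 mm and grips with 20 to 120 N. Pads are 22 mm wide; open, the fingers measure 114 mm over their backs; the gripper's body (76 mm by 85 mm) begins 54 mm behind the grasp point. The pads swing forward as they close: fully open they stand 13 mm farther back than shut.
Start: joints at [1.082, 0.259, 0.021, 1.334, 0, 1.418], TCP at [0.181, 0.519, 0.231] pointing down, gripper open.
Joint ranges: [-3.04, 3.04], [-0.91, 1.82], [-1.04, 1.36], [-1.92, 1.95], [-1.52, 1.45], [-3.14, 3.14]. Speed limits (rad/s): [2.22, 2.22, 2.79, 3.14, 3.14, 3.14].

INTERFACE

Orientations are given as a 3x3 rotation matrix whose columns are the frame's x, y, z axes.
In Python, from workcell import r gives the robot as it stands.
- The arm moves only by the tool send_rows, never from a script. Its arguments are lists of equal length, an entry for each row: "fingers": the opening, from -1 (shut) to 1 (fully open); "linear": the shift along the tool's x, y, z in m, a list of three; "delta_rot": the turn, a rotation vector about the tool's x, y, z in rad, a list of three. A call has 1 to 20 rows; each row is the pose to reach, as a shift and turn from the pose commanded when the call began, along the tool's axes at that moment; what a row does not reach only later rows make up. A row lasts 1/12 s, in which the tool goes at most 41.7 mm and 7.16 degrees, less where a joint would pass 70% of its speed; a pose out of reach is approached as far as the arm can. A call with a gripper value outside its range is refused whole. The fingers move at their own pace and stop on an object; "grip_force" is the grip in N (left out, the last holds). Time passes only in rows, so rows that repeat a pose let the fingers close. It gives the time, the measured TCP pose, the force, the opening and the grip force at its end, in the units of the state.
- r.read_state(): the state, without advancing time (a new reading comes with each control period).
- r.get_image(name): name is "scene" or "top" or "wrist"; returns a dict with "color" (400x640x3 uint8, red, green, blue), "depth" (400x640 float32, m along the optical axis (not along the pixel's ray), 0 where there is no reading), "K" (3x3 intrinsics, pixels), "k1" (the pictures are not rectified: a ray, as slopes to the right and down, at radius r is drawn at 1 + k1 r^2 times it, then the intrinsics apply), "rvec" (rotation vector, rad) and "tvec" (3), from world to camera coordinates, as OpenCV has them. Camera axes: x right, y down, z forward; pixel columns grow to the right and rows downward; lengths in m; the calibration is good to about 2 mm. A picture is of the moment at which its call begins.
- r.job_done(): hands the job in; it is judged then, once.
The state is a dict: "time": time; "joints": joint angles; "dq": joint speeds; "tau": joint torques, N m; "tool_pos": TCP position; "tool_rot": TCP orientation; "force": force on the tool from outside, world axes, zero at the start; "moment": the same for the moment, N m; "opening": opening from 0.0 (shut) to 1.0 (fully open); "gripper_force": force on a finger pad.
Only numpy, scipy, OpenCV 4.12 (cv2) and the standard library are available. Lean on these libraries where they do the work, as an engineer would, in place of code of your own. Each camera call takes 0.05 s, during which the arm holds its last target. There are 200 camera calls.

## Working session

There is one attempt and no reset: what is moved stays moved. The work goes in short steps, Python scripts to look and compute and a tool call to move; the robot and the scene stay as the last step left them, time stands still between calls to the robot, and variables do not carry over. Pictures are saved under pics/ and viewed, at most 13 in all, crops included, and the job is handed in when it is done.

Besides the shell and the picture viewer there is one more tool, called after "Call:" by a JSON object that holds its "api" and its "payload". send_rows: Moves the arm, as the interface text tells. Its arguments: {"type":"object","properties":{"fingers":{"type":"array","items":{"type":"number"}},"linear":{"type":"array","items":{"type":"array","items":{"type":"number"}}},"delta_rot":{"type":"array","items":{"type":"array","items":{"type":"number"}}},"grip_force":{"type":"number"}},"required":["fingers","linear","delta_rot"]}

```bash
mkdir -p pics; cat > h.py <<'E'
import numpy as np, cv2
from workcell import r
def cam(n):
    d=r.get_image(n); d['R']=cv2.Rodrigues(np.array(d['rvec'],float))[0]; d['t']=np.array(d['tvec'],float).ravel(); return d
def save(d,f): cv2.imwrite('pics/'+f,d['color'][:,:,::-1])
def slopes(d,uv):
    uv=np.array(uv,float).reshape(-1,2); K=np.array(d['K'])
    p=(uv-K[:2,2])/[K[0,0],K[1,1]]; s=p.copy()
    for _ in range(20): s=p/(1+d['k1']*(s**2).sum(1,keepdims=True))
    return s
def onplane(d,uv,z):
    s=slopes(d,uv); v=np.c_[s,np.ones(len(s))]@d['R']; c=-d['R'].T@d['t']
    return c+v*((z-c[2])/v[:,2])[:,None]
def bydepth(d,uv):
    uv=np.array(uv,int).reshape(-1,2); s=slopes(d,uv); z=d['depth'][uv[:,1],uv[:,0]]
    return (np.c_[s,np.ones(len(s))]*z[:,None]-d['t'])@d['R']
E
python3 - <<'E'
from h import *
a=cam('top');b=cam('scene');save(a,'top1.png');save(b,'scene1.png')
for d in(a,b):print(-d['R'].T@d['t'],d['R'][2],d['k1'],d['K'][0][0])
s=r.read_state();print(s['time'],r.grasp_offset,s['tool_pos'],s['tool_rot'],s['force'])
E
```

```text
[0.36180196 0.01778019 1.27862296] [ 0.16260962 -0.028722   -0.98627235] -0.025555446610311876 412.3523517079822
[1.1721968  0.48177572 1.29643399] [-0.4337121  -0.33680245 -0.83573795] -0.0576810562057462 491.78258022058503
0.1 0.0187 [0.18113418 0.51906064 0.23072384] [[-9.44143385e-01  3.29534451e-01 -5.60306121e-04]
 [ 3.29534880e-01  9.44142796e-01 -1.06941755e-03]
 [ 1.76599063e-04 -1.19432391e-03 -9.99999271e-01]] [ 0.61246286 -0.30861507 -0.26579231]
```

View pics/top1.png

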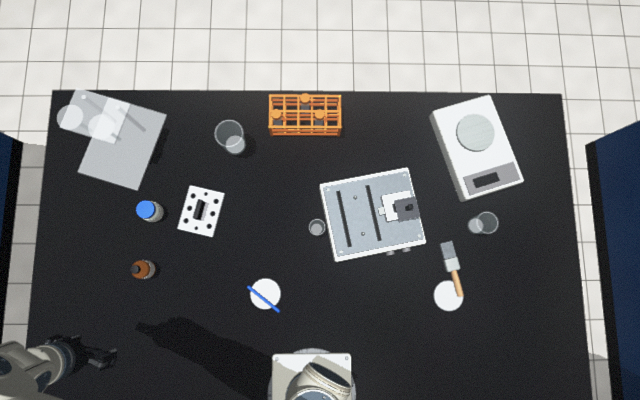

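View pics/scene1.png

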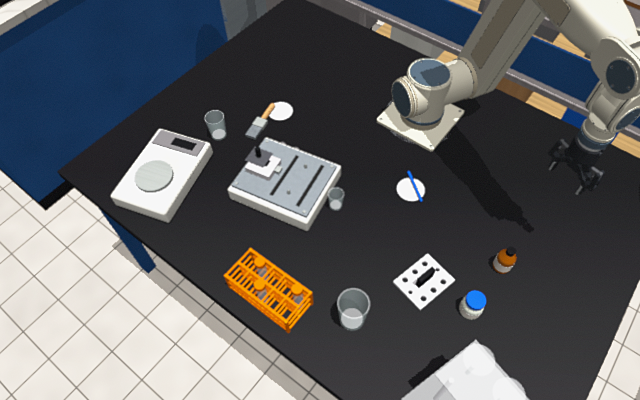

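The top view shows the plate at about (201,211), the shaker at (372,215) with its pins near (355,198) and (363,233), the post at (408,208) and the small beaker at (317,227). The scene view agrees: the housing is at the shaker's -y end and the knobs face the robot.

```bash
python3 - <<'E'
from h import *
d=cam('top');c=d['color'].astype(int)
def box(x0,y0,x1,y1,m):
    k=np.zeros(m.shape,np.uint8);k[y0:y1,x0:x1]=m[y0:y1,x0:x1]
    cs=cv2.findContours(k,cv2.RETR_EXTERNAL,2)[0];q=max(cs,key=cv2.contourArea)
    return q[:,0]
br=c.min(2)
def rep(n,q,z):
    P=onplane(d,q,z);R=cv2.minAreaRect((P[:,:2]*1000).astype(np.float32));print(n,R)
    bx=cv2.boxPoints(R);print(bx.round(0).tolist())
rep('plate',box(172,178,230,242,br>150),.008)
rep('shaker',box(312,160,432,268,br>110),.07)
# grip by dark inside plate
k=(br<80);q=box(190,198,212,224,k);rep('grip',q,.052)
print('plate depth pt',bydepth(d,[[188,205],[340,225],[408,208]]))
crop=d['color'][155:275,300:440,::-1];crop2=d['color'][175:245,165:240,::-1]
a=cv2.resize(crop,None,fx=5,fy=5,interpolation=cv2.INTER_CUBIC);cv2.imwrite('pics/crop.png',a)
E
```

```text
plate ((542.6204223632812, 343.43316650390625), (112.51371765136719, 140.67539978027344), 76.70457458496094)
[[461.0, 305.0], [598.0, 273.0], [624.0, 382.0], [487.0, 414.0]]
shaker ((520.6537475585938, -179.38571166992188), (247.97450256347656, 278.699951171875), 11.187725067138672)
[[372.0, -67.0], [426.0, -340.0], [669.0, -292.0], [615.0, -19.0]]
grip ((539.68310546875, 336.84954833984375), (22.156997680664062, 56.046207427978516), 77.18804931640625)
[[510.0, 332.0], [565.0, 320.0], [569.0, 341.0], [515.0, 354.0]]
plate depth pt [[ 0.55988349  0.38329119  0.00646348]
 [ 0.49100908 -0.08324013  0.06857305]
 [ 0.53262292 -0.27188334  0.13109439]]
```

View pics/crop.png

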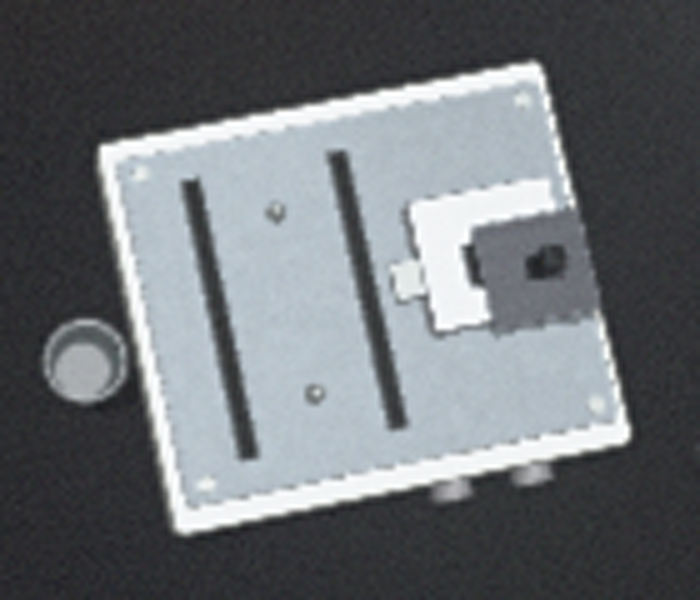

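The crop shows both pins, at about (355,197) and (363,233.6) in the full picture. The shaker's yaw is about +11° and the plate's about -13°. I'll move above the plate now.

Call:
{"api": "send_rows", "payload": {"fingers": [1,1,1,1,1,1,1,1,1,1,1,1,1,1], "linear": [[-0.04,-0.005,0],[-0.08,-0.009,0],[-0.12,-0.014,0],[-0.16,-0.019,0],[-0.2,-0.023,0],[-0.24,-0.028,0],[-0.28,-0.033,0.01],[-0.32,-0.037,0.02],[-0.36,-0.042,0.025],[-0.399,-0.047,0.03],[-0.399,-0.047,0.03],[-0.399,-0.047,0.03],[-0.399,-0.047,0.03],[-0.399,-0.047,0.03]], "delta_rot": [[0,0,-0.03],[0,0,-0.06],[0,0,-0.09],[0,0,-0.105],[0,0,-0.105],[0,0,-0.105],[0,0,-0.105],[0,0,-0.105],[0,0,-0.105],[0,0,-0.105],[0,0,-0.105],[0,0,-0.105],[0,0,-0.105],[0,0,-0.105]]}}

```text
time: 1.32
tool_pos: [0.5416, 0.344, 0.2015]
tool_rot: [[-0.974, 0.228, -0.0], [0.228, 0.974, 0.0], [0.0, 0.0, -1.0]]
force: [0.6, -1.1, -0.6]
opening: 1.0
gripper_force: 0.0
```

```bash
cat >> h.py <<'E'
def move(target,yaw):  # shift in tool axes and turn about tool z, to reach world TCP target with tool x at yaw (mod 180 deg)
    s=r.read_state();R=np.array(s['tool_rot']);p=np.array(s['tool_pos'])
    cy=np.degrees(np.arctan2(R[1,0],R[0,0]));e=(yaw-cy+90)%180-90
    print('t',s['time'],'pos',p.round(4),'yaw',cy.round(2),'F',np.round(s['force'],1),'op',s['opening'])
    print('shift',(R.T@(np.array(target)-p)).round(4),'rz',np.radians(-e).round(4))
E
python3 - <<'E'
from h import *
d=cam('top')
P=onplane(d,[[355,197.2],[363,233.6]],.084);print('pins',P,P.mean(0),np.degrees(np.arctan2(*(P[0]-P[1])[[1,0]])),np.linalg.norm(P[0]-P[1]))
w=cam('wrist');save(w,'w1.png');print(-w['R'].T@w['t'],w['R'][2])
move([.5426,.3434,.2],-13.2)
E
```

```text
pins [[ 0.57171419 -0.12730209  0.084     ]
 [ 0.46419363 -0.14874482  0.084     ]] [ 0.51795391 -0.13802346  0.084     ] 11.278475622764441 0.10963786226632481
[0.4639879  0.36160142 0.34380035] [ 0.30390291 -0.0698919  -0.95013585]
t 1.4167 pos [0.5415 0.3443 0.2019] yaw 166.87 F [-0.2  0.2  0. ] op 1.0007468659391214
shift [-0.0013 -0.0006  0.0019] rz 0.0012
```

View pics/w1.png

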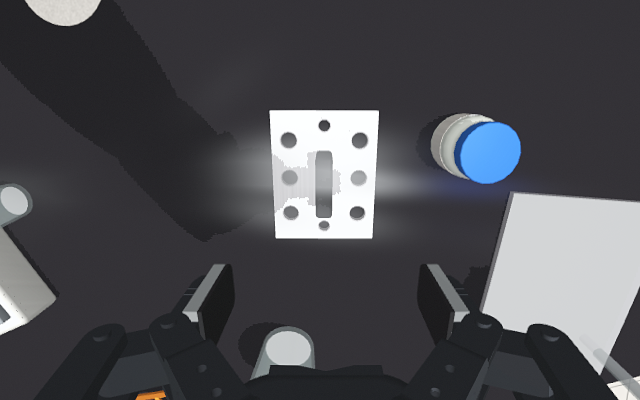

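The wrist view shows the plate from (270,111) to (378,238), with pin holes near (324,125) and (324,226). The jar stands well clear to its right.

```bash
python3 - <<'E'
from h import *
d=cam('wrist');br=d['color'].min(2).astype(int)
k=np.zeros(br.shape,np.uint8);k[100:250,255:395]=br[100:250,255:395]>150
q=max(cv2.findContours(k,0,2)[0],key=cv2.contourArea)
q=cv2.convexHull(q)[:,0]
P=onplane(d,q,.008);R=cv2.minAreaRect((P[:,:2]*1000).astype(np.float32));print(R)
def cen(x0,y0,x1,y1):
    m=(br[y0:y1,x0:x1]<120);y,x=np.nonzero(m);return [x.mean()+x0,y.mean()+y0]
h=[cen(314,116,334,135),cen(314,220,334,234)];H=onplane(d,h,.008);print(h,H,H.mean(0),np.linalg.norm(H[0]-H[1]),np.degrees(np.arctan2(*(H[0]-H[1])[[1,0]])))
J=bydepth(d,[[487,152]]);print('jar top',J)
c=np.array([*R[0],19])/1000
move(c,-13.2)
E
```

```text
((543.39599609375, 344.70684814453125), (117.08099365234375, 140.46214294433594), 76.81593322753906)
[[np.float64(323.89473684210526), np.float64(125.0)], [np.float64(323.63829787234044), np.float64(224.36170212765958)]] [[0.48892267 0.35459919 0.008     ]
 [0.59476147 0.32942067 0.008     ]] [0.54184207 0.34200993 0.008     ] 0.10879250402225248 166.61835699772973
jar top [[0.53640763 0.48560751 0.0746841 ]]
t 1.4667 pos [0.5415 0.3443 0.2019] yaw 166.87 F [ 0.6  0.3 -1.1] op 0.9978041002388641
shift [-0.0016  0.0008  0.1829] rz 0.0012
```

Call:
{"api": "send_rows", "payload": {"fingers": [0.5,0.5,0.5,0.5,0.5,0.5,0.5,0.5,-1,-1,-1,-1,-1,-1,-1,-1], "linear": [[-0.001,0,0.035],[-0.001,0,0.07],[-0.001,0,0.105],[-0.001,0,0.135],[-0.001,0,0.16],[-0.001,0,0.174],[-0.001,0,0.181],[-0.001,0,0.181],[-0.001,0,0.181],[-0.001,0,0.181],[-0.001,0,0.181],[-0.001,0,0.181],[-0.001,0,0.181],[-0.001,0,0.181],[-0.001,0,0.181],[-0.001,0,0.181]], "delta_rot": [[0,0,0],[0,0,0],[0,0,0],[0,0,0],[0,0,0],[0,0,0],[0,0,0],[0,0,0],[0,0,0],[0,0,0],[0,0,0],[0,0,0],[0,0,0],[0,0,0],[0,0,0],[0,0,0]], "grip_force": 50}}

```text
time: 2.8
tool_pos: [0.544, 0.3434, 0.0216]
tool_rot: [[-0.973, 0.229, 0.002], [0.229, 0.973, 0.001], [-0.002, 0.001, -1.0]]
force: [-0.8, -1.2, 6.3]
opening: 0.177
gripper_force: 51.1
```

Call:
{"api": "send_rows", "payload": {"fingers": [-1,-1,-1,-1,-1,-1,-1], "linear": [[0,0,-0.01],[0,0,-0.03],[0,0,-0.06],[0,0,-0.09],[0,0,-0.115],[0,0,-0.13],[0,0,-0.13]], "delta_rot": [[0,0,0],[0,0,0],[0,0,0],[0,0,0],[0,0,0],[0,0,0],[0,0,0]]}}

```text
time: 3.38
tool_pos: [0.5446, 0.3438, 0.1546]
tool_rot: [[-0.973, 0.229, 0.005], [0.229, 0.973, 0.003], [-0.005, 0.004, -1.0]]
force: [1.0, -0.0, -3.3]
opening: 0.177
gripper_force: 49.7
```

```bash
python3 - <<'E'
from h import *
move([.5185,-.138,.155],11.28)
E
```

```text
t 3.3833 pos [0.5446 0.3438 0.1546] yaw 166.78 F [ 1.  -0.  -3.3] op 0.1766942000022908
shift [-0.0848 -0.475  -0.0018] rz -0.4276
```

Call:
{"api": "send_rows", "payload": {"fingers": [-1,-1,-1,-1,-1,-1,-1,-1,-1,-1,-1,-1,-1,-1,-1,-1,-1,-1], "linear": [[-0.003,-0.015,0],[-0.008,-0.045,0],[-0.014,-0.08,0],[-0.021,-0.115,0],[-0.027,-0.15,0],[-0.033,-0.185,0],[-0.039,-0.22,0],[-0.046,-0.255,0],[-0.052,-0.29,0],[-0.058,-0.325,0],[-0.064,-0.36,0],[-0.071,-0.395,0],[-0.077,-0.43,0],[-0.082,-0.458,0],[-0.084,-0.47,0],[-0.085,-0.475,0],[-0.085,-0.475,0],[-0.085,-0.475,0]], "delta_rot": [[0,0,-0.01],[0,0,-0.04],[0,0,-0.07],[0,0,-0.1],[0,0,-0.13],[0,0,-0.16],[0,0,-0.19],[0,0,-0.22],[0,0,-0.25],[0,0,-0.28],[0,0,-0.31],[0,0,-0.34],[0,0,-0.37],[0,0,-0.4],[0,0,-0.42],[0,0,-0.4276],[0,0,-0.4276],[0,0,-0.4276]]}}

```text
time: 4.88
tool_pos: [0.5171, -0.138, 0.1496]
tool_rot: [[-0.981, -0.195, -0.001], [-0.195, 0.981, 0.001], [0.001, 0.001, -1.0]]
force: [0.1, 0.0, -4.0]
opening: 0.176
gripper_force: 49.8
```

```bash
python3 - <<'E'
from h import *
w=cam('wrist');save(w,'w2.png')
t=cam('top')
br=t['color'].min(2).astype(int);cv2.imwrite('pics/t2.png',cv2.resize(t['color'][150:280,290:450,::-1],None,fx=4,fy=4,interpolation=2))
move([.5185,-.138,.155],11.28);print(np.array(r.read_state()['tool_rot']).round(4))
E
```

```text
t 4.9833 pos [ 0.5174 -0.1374  0.15  ] yaw -168.68 F [ 0.2  0.1 -3.8] op 0.181396685142893
shift [-0.001  -0.0008 -0.005 ] rz 0.0007
[[-9.805e-01 -1.963e-01 -5.000e-04]
 [-1.963e-01  9.805e-01  5.000e-04]
 [ 4.000e-04  6.000e-04 -1.000e+00]]
```

View pics/w2.png

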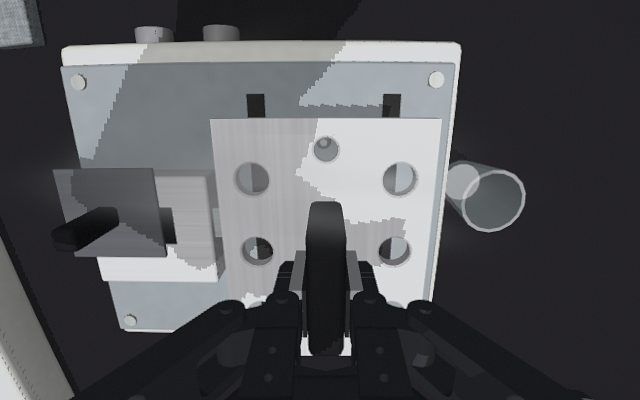

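View pics/t2.png

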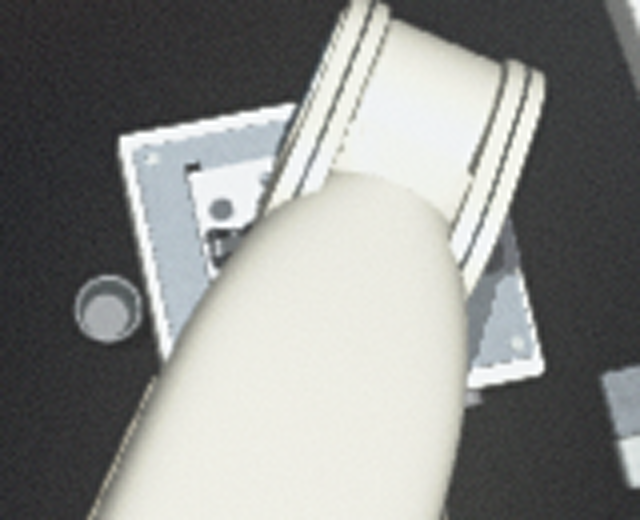

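The wrist view shows the pin tip at about (324,143) through the hole at (326,149). The top view is blocked by the arm. I'll compare hole and pin in the wrist view.

```bash
python3 - <<'E'
from h import *
w=cam('wrist');g=w['color'].mean(2)
c=cv2.resize(w['color'][100:320,180:460,::-1],None,fx=2.8,fy=2.7,interpolation=2);c[:300]=cv2.resize(w['color'][130:170,286:366,::-1],(784,300),interpolation=0)[:,:784];cv2.imwrite('pics/w3.png',c[:300])
k=(g<150).astype(np.uint8);k2=np.zeros_like(k);k2[132:168,308:346]=k[132:168,308:346]
q=max(cv2.findContours(k2,0,2)[0],key=cv2.contourArea);print(cv2.minEnclosingCircle(q),cv2.fitEllipse(cv2.convexHull(q)))
D=bydepth(w,[[290,140],[360,140],[324,143],[326,155]]);print(D)
zt=np.median(D[:2,2]);e=cv2.fitEllipse(cv2.convexHull(q))[0]
print('hole',onplane(w,[e],.1364),'pin',onplane(w,[[324,143]],.086))
# plate far edge / left,right edges
E
```

```text
((325.2402648925781, 149.2142791748047), 12.216747283935547) ((325.4266662597656, 149.13856506347656), (23.643007278442383, 24.1033992767334), 70.21976470947266)
[[ 0.46140019 -0.16670247  0.13617982]
 [ 0.45479604 -0.13381591  0.13645837]
 [ 0.46620226 -0.14928082  0.08525856]
 [ 0.47601345 -0.14596756  0.0699263 ]]
hole [[ 0.46235203 -0.14918747  0.1364    ]] pin [[ 0.46610651 -0.14929757  0.086     ]]
```

View pics/w3.png

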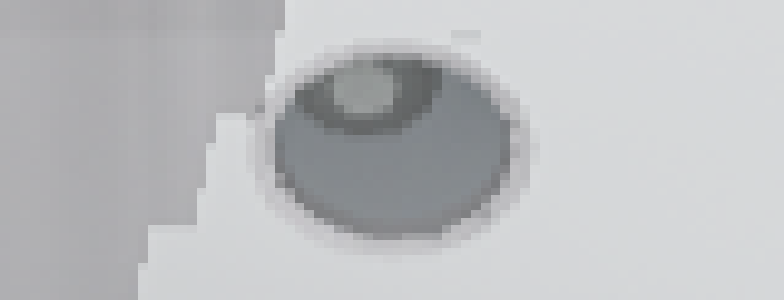

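Call:
{"api": "send_rows", "payload": {"fingers": [-1,-1,-1,-1,-1,-1], "linear": [[-0.0024,-0.0011,0.008],[-0.0024,-0.0011,0.018],[-0.0024,-0.0011,0.027],[-0.0024,-0.0011,0.034],[-0.0024,-0.0011,0.034],[-0.0024,-0.0011,0.034]], "delta_rot": [[0,0,0],[0,0,0],[0,0,0],[0,0,0],[0,0,0],[0,0,0]]}}

```text
time: 5.53
tool_pos: [0.5198, -0.1391, 0.1156]
tool_rot: [[-0.981, -0.196, -0.001], [-0.196, 0.981, 0.001], [0.001, 0.001, -1.0]]
force: [0.3, -0.8, -3.7]
opening: 0.179
gripper_force: 49.6
```

```bash
python3 - <<'E'
from h import *
w=cam('wrist');g=w['color'].mean(2)
move([.52,-.138,.115],11.28)
c=w['color'][110:180,240:400,::-1];cv2.imwrite('pics/w4.png',cv2.resize(c,None,fx=5,fy=5,interpolation=0))
E
```

```text
t 5.5833 pos [ 0.5201 -0.1392  0.1161] yaw -168.72 F [ 0.6  0.3 -2.5] op 0.1833099429052364
shift [-0.0002  0.0012  0.0011] rz -0.0001
```

View pics/w4.png

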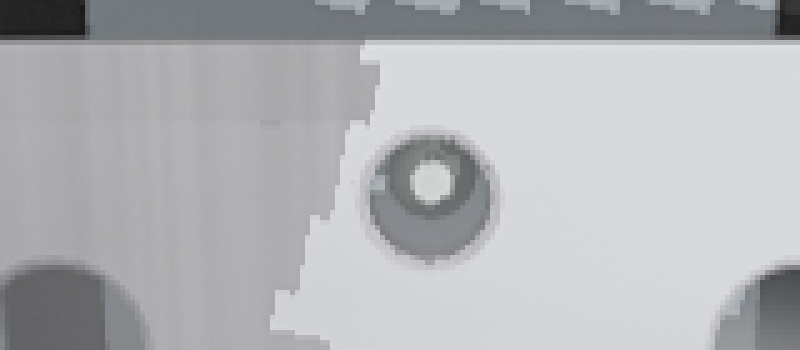

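The pin tip at (325.9,145.9) now sits almost centred sideways in the hole at (325.5,149.1). I'll check the rest by ray.

```bash
python3 - <<'E'
from h import *
w=cam('wrist')
h=onplane(w,[[325.5,149.1]],.1025)[0];p=onplane(w,[[325.9,145.9]],.086)[0];e=p-h;print(h,p)
R=np.array(r.read_state()['tool_rot']);print('tool shift',(R.T@np.r_[e[:2],0]).round(4))
E
```

```text
[ 0.46496499 -0.15093361  0.1025    ] [ 0.46567603 -0.15055688  0.086     ]
tool shift [-0.0008  0.0002  0.    ]
```

Call:
{"api": "send_rows", "payload": {"fingers": [-1,-1,-1,-1,-1,-1,-1,-1,-1,-1,-1], "linear": [[-0.0007,0.0003,0.002],[-0.0007,0.0003,0.004],[-0.0007,0.0003,0.006],[-0.0007,0.0003,0.008],[-0.0007,0.0003,0.01],[-0.0007,0.0003,0.012],[-0.0007,0.0003,0.014],[-0.0007,0.0003,0.016],[-0.0007,0.0003,0.018],[-0.0007,0.0003,0.02],[-0.0007,0.0003,0.02]], "delta_rot": [[0,0,0],[0,0,0],[0,0,0],[0,0,0],[0,0,0],[0,0,0],[0,0,0],[0,0,0],[0,0,0],[0,0,0],[0,0,0]]}}

```text
time: 6.55
tool_pos: [0.5205, -0.1387, 0.0958]
tool_rot: [[-0.981, -0.196, -0.001], [-0.196, 0.981, 0.0], [0.001, 0.0, -1.0]]
force: [-0.5, 0.1, -3.7]
opening: 0.177
gripper_force: 49.7
```

Call:
{"api": "send_rows", "payload": {"fingers": [-1,-1,-1,-1,-1,-1], "linear": [[0,0,0.001],[0,0,0.002],[0,0,0.003],[0,0,0.004],[0,0,0.0048],[0,0,0.0048]], "delta_rot": [[0,0,0],[0,0,0],[0,0,0],[0,0,0],[0,0,0],[0,0,0]]}}

```text
time: 7.05
tool_pos: [0.5207, -0.1389, 0.0916]
tool_rot: [[-0.981, -0.196, 0.0], [-0.196, 0.981, -0.0], [-0.0, -0.0, -1.0]]
force: [-1.8, -0.0, -1.2]
opening: 0.178
gripper_force: 50.2
```

Call:
{"api": "send_rows", "payload": {"fingers": [0.4,0.4,0.4,0.4,0.4,0.4,0.4,0.4,0.4,0.4,0.4], "linear": [[0,0,0],[0,0,0],[0,0,0],[0,0,0],[0,0,-0.01],[0,0,-0.03],[0,0,-0.06],[0,0,-0.09],[0,0,-0.11],[0,0,-0.12],[0,0,-0.12]], "delta_rot": [[0,0,0],[0,0,0],[0,0,0],[0,0,0],[0,0,0],[0,0,0],[0,0,0],[0,0,0],[0,0,0],[0,0,0],[0,0,0]]}}

```text
time: 7.97
tool_pos: [0.5215, -0.1392, 0.2141]
tool_rot: [[-0.981, -0.196, 0.004], [-0.196, 0.981, -0.002], [-0.003, -0.002, -1.0]]
force: [-0.4, 0.0, -0.7]
opening: 0.699
gripper_force: 0.0
```

```bash
python3 - <<'E'
from h import *
w=cam('wrist');save(w,'w5.png')
move([.52,-.138,.2],11.28)
D=bydepth(w,[[u,v] for u in range(225,440,30) for v in (110,130,150)]);print(D[:,2].round(4))
b=w['color'].max(2).astype(int)
y,x=np.nonzero(b<45)
c,s=np.cos(np.radians(11.28)),np.sin(np.radians(11.28));Rz=np.array([[c,-s],[s,c]])
for sc in ([.518,-.138],):pass
# shaker centre from outline at z .07
S=np.array([.5207,-.1794]);print('post expected',S+Rz@[-.01,-.095],'seat in shaker',Rz.T@(np.array([.5195,-.1385])-S))
E
```

```text
t 8.0167 pos [ 0.521  -0.1389  0.2121] yaw -168.72 F [-0.5  0.2 -1.1] op 0.7023264191408809
shift [0.0008 0.0011 0.0121] rz -0.0
[ 0.0706  0.0687  0.0791  0.0688  0.0692  0.0687  0.0774  0.078   0.0706
  0.0771  0.0773  0.0755  0.0773  0.0776  0.0773  0.0771  0.0784  0.0716
  0.0692  0.0701  0.0691 -0.0002 -0.002   0.0166]
post expected [ 0.52947553 -0.27452092] seat in shaker [0.00682338 0.04034466]
```

View pics/w5.png

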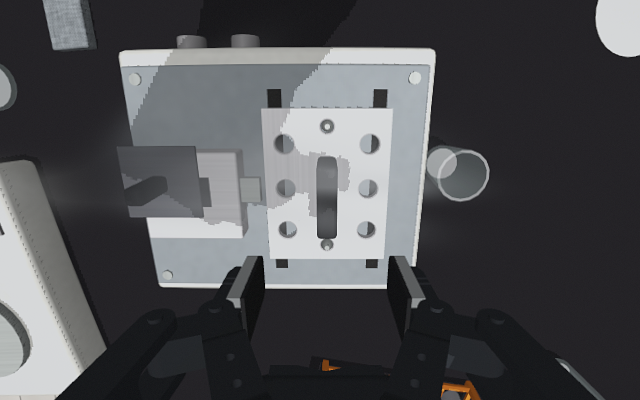

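The plate lies flush: its top reads 0.077–0.078 m and both pins show in the holes at (327,127) and (327,244). The post is near (155,190). Next I'll locate it.

```bash
python3 - <<'E'
from h import *
w=cam('wrist')
yaw=np.radians(11.28);c,s=np.cos(yaw),np.sin(yaw);Rz=np.array([[c,-s],[s,c]])
V,U=np.mgrid[140:222,105:215];uv=np.c_[U.ravel(),V.ravel()];P=bydepth(w,uv)
m=(P[:,2]>.106)&(P[:,2]<.15)&(w['depth'][uv[:,1],uv[:,0]]>0);Q=P[m];L=Q[:,:2]@Rz
print(m.sum(),'z',Q[:,2].max(),'local x',np.percentile(L[:,0],[2,50,98]),'y',np.percentile(L[:,1],[2,50,98]))
T=Q[:,2]>.136;print('top',T.sum(),np.percentile(L[T],[3,97],axis=0))
seat=np.array([.5195,-.1385]);print('seat local',seat@Rz)
sh=(P[:,2]>.094)&(P[:,2]<.1005);S=P[sh][:,:2]@Rz;print('shield',np.percentile(S,[1,99],axis=0),np.median(P[sh][:,2]))
t=cam('top');print('j',np.round(r.read_state()['joints'],3))
mid=L[T];mid=(mid.min(0)+mid.max(0))/2;print('post world',Rz@mid)
move(np.r_[Rz@mid,.2],101.28)
E
```

```text
817 z 0.14114717193876433 local x [0.46440278 0.46966906 0.47733157] y [-0.38373928 -0.3730636  -0.37097911]
top 349 [[ 0.46469211 -0.38397251]
 [ 0.47730453 -0.37154053]]
seat local [ 0.48237369 -0.23744079]
shield [[ 0.44077243 -0.41020827]
 [ 0.50182719 -0.33540569]] 0.0973797328682032
j [-0.416  0.247 -0.048  1.277  0.    -0.613]
post world [ 0.53595959 -0.2783358 ]
t 8.1167 pos [ 0.5202 -0.1386  0.2102] yaw -168.72 F [-0.5  0.8 -0.5] op 0.6954466600638581
shift [ 0.0119 -0.1401  0.0101] rz 1.5707
```

Call:
{"api": "send_rows", "payload": {"fingers": [0.2,0.2,0.2,0.2,0.2,0.2,0.2,0.2,0.2,0.2,0.2,0.2,0.2,0.2,0.2,0.2], "linear": [[0.001,-0.01,0],[0.002,-0.022,0],[0.003,-0.034,0],[0.004,-0.046,0],[0.005,-0.058,0],[0.006,-0.07,0],[0.007,-0.082,0],[0.008,-0.094,0],[0.009,-0.106,0],[0.01,-0.118,0],[0.011,-0.13,0],[0.012,-0.14,0],[0.012,-0.14,0],[0.012,-0.14,0],[0.012,-0.14,0],[0.012,-0.14,0]], "delta_rot": [[0,0,0.12],[0,0,0.24],[0,0,0.36],[0,0,0.48],[0,0,0.6],[0,0,0.72],[0,0,0.84],[0,0,0.96],[0,0,1.08],[0,0,1.2],[0,0,1.32],[0,0,1.44],[0,0,1.56],[0,0,1.5707],[0,0,1.5707],[0,0,1.5707]]}}

```text
time: 9.45
tool_pos: [0.5361, -0.2781, 0.2106]
tool_rot: [[-0.2, 0.98, -0.001], [0.98, 0.2, 0.001], [0.001, -0.001, -1.0]]
force: [0.0, 0.8, 0.4]
opening: 0.603
gripper_force: 0.0
```

```bash
python3 - <<'E'
from h import *
w=cam('wrist');save(w,'w6.png')
move([.536,-.278,.11],101.28);print(np.array(r.read_state()['tool_rot']).round(3))
D=w['depth'];V,U=np.mgrid[0:400:1,0:640:1];uv=np.c_[U.ravel(),V.ravel()];P=bydepth(w,uv)
yaw=np.radians(11.28);c,s=np.cos(yaw),np.sin(yaw);Rz=np.array([[c,-s],[s,c]])
m=(abs(P[:,2]-.140)<.003)&(np.linalg.norm(P[:,:2]-[.536,-.278],axis=1)<.025);L=P[m][:,:2]@Rz
print(m.sum(),np.percentile(L,[2,98],axis=0) if m.sum() else '')
if m.sum():
  mid=np.percentile(L,[2,98],axis=0).mean(0);print(Rz@mid); print(uv[m].mean(0)); move([*(Rz@mid),.11],101.28)
E
```

```text
t 9.5 pos [ 0.5362 -0.2781  0.2109] yaw 101.48 F [-0.   0.   0.3] op 0.5974338190733584
shift [ 0.000e+00 -1.000e-04  1.009e-01] rz 0.0036
[[-0.199  0.98  -0.001]
 [ 0.98   0.199  0.001]
 [ 0.001 -0.001 -1.   ]]
318 [[ 0.46557207 -0.38449858]
 [ 0.47811793 -0.37175168]]
[ 0.53669309 -0.27852619]
[325.75157233 216.37421384]
t 9.5 pos [ 0.5362 -0.2781  0.2109] yaw 101.48 F [-0.   0.   0.3] op 0.5974338190733584
shift [-0.0006  0.0005  0.1009] rz 0.0036
```

View pics/w6.png

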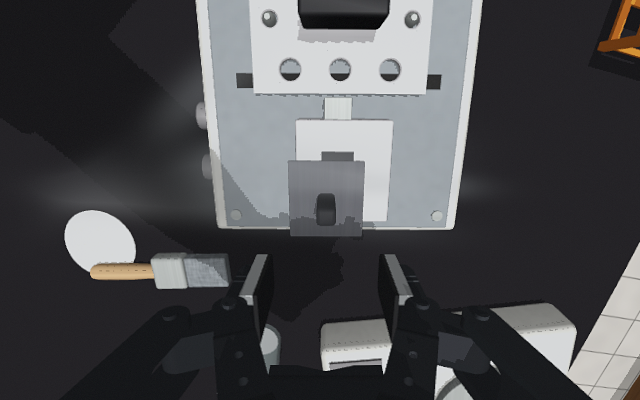

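The post stands at about (326,208), midway between the fingers. Tool x now points along the shaker's +y and tool y along its +x. I'll descend and grip the post.

Call:
{"api": "send_rows", "payload": {"fingers": [0.2,0.2,0.2,0.2,0.2,0.2,0.2,-1,-1,-1,-1,-1,-1,-1], "linear": [[0,0.0005,0.02],[0,0.0005,0.045],[0,0.0005,0.07],[0,0.0005,0.09],[0,0.0005,0.1],[0,0.0005,0.1],[0,0.0005,0.1],[0,0.0005,0.1],[0,0.0005,0.1],[0,0.0005,0.1],[0,0.0005,0.1],[0,0.0005,0.1],[0,0.0005,0.1],[0,0.0005,0.1]], "delta_rot": [[0,0,0.004],[0,0,0.004],[0,0,0.004],[0,0,0.004],[0,0,0.004],[0,0,0.004],[0,0,0.004],[0,0,0.004],[0,0,0.004],[0,0,0.004],[0,0,0.004],[0,0,0.004],[0,0,0.004],[0,0,0.004]], "grip_force": 40}}

```text
time: 10.67
tool_pos: [0.5369, -0.2788, 0.1127]
tool_rot: [[-0.192, 0.981, 0.001], [0.981, 0.192, -0.001], [-0.002, 0.001, -1.0]]
force: [-1.7, -0.0, 5.6]
opening: 0.154
gripper_force: 40.4
```

Call:
{"api": "send_rows", "payload": {"fingers": [-1,-1,-1,-1,-1,-1,-1,-1], "linear": [[0.002,0,0],[0.004,0,0],[0.006,0,0],[0.008,0,0],[0.011,0,0],[0.014,0,0],[0.015,0,0],[0.015,0,0]], "delta_rot": [[0,0,0],[0,0,0],[0,0,0],[0,0,0],[0,0,0],[0,0,0],[0,0,0],[0,0,0]]}}

```text
time: 11.33
tool_pos: [0.5343, -0.2653, 0.1128]
tool_rot: [[-0.191, 0.982, 0.001], [0.982, 0.191, -0.004], [-0.004, 0.001, -1.0]]
force: [-1.1, -8.3, 3.0]
opening: 0.155
gripper_force: 40.1
```

```bash
cat >> h.py <<'E'
def loc():
    y=np.radians(11.28);c,s=np.cos(y),np.sin(y);R=np.array([[c,s],[-s,c]]);z=r.read_state()
    d=R@(np.array(z['tool_pos'])[:2]-[.5369,-.2788]);f=R@np.array(z['force'])[:2]
    print('t',z['time'],'across',(d[0]*1e3).round(2),'in',(d[1]*1e3).round(2),'F across/in/z',f.round(1),round(z['force'][2],1),'grip',z['gripper_force'])
E
python3 -c "from h import *;loc()"
```

```text
t 11.3333 across 0.08 in 13.72 F across/in/z [-2.7 -7.9] 3.0 grip 40.119731426239014
```

Call:
{"api": "send_rows", "payload": {"fingers": [-1,-1,-1,-1,-1,-1,-1], "linear": [[0.001,0.001,0],[0.0015,0.0025,0],[0.002,0.0025,0],[0.0025,0.0025,0],[0.003,0.0025,0],[0.0035,0.0025,0],[0.0035,0.0025,0]], "delta_rot": [[0,0,0],[0,0,0],[0,0,0],[0,0,0],[0,0,0],[0,0,0],[0,0,0]]}}

```text
time: 11.92
tool_pos: [0.5344, -0.2632, 0.1128]
tool_rot: [[-0.189, 0.982, -0.002], [0.982, 0.189, -0.007], [-0.007, -0.003, -1.0]]
force: [-10.9, -15.5, 5.2]
opening: 0.152
gripper_force: 40.4
```

```bash
python3 -c "from h import *;loc()"
```

```text
t 11.9167 across 0.59 in 15.77 F across/in/z [-13.7 -13.1] 5.2 grip 40.44331669807434
```

Call:
{"api": "send_rows", "payload": {"fingers": [-1,-1,-1,-1,-1,-1,-1], "linear": [[0.0005,-0.0005,0],[0.001,-0.0005,0],[0.0015,-0.0005,0],[0.002,-0.0005,0],[0.0025,-0.0005,0],[0.003,-0.0005,0],[0.003,-0.0005,0]], "delta_rot": [[0,0,0],[0,0,0],[0,0,0],[0,0,0],[0,0,0],[0,0,0],[0,0,0]]}}

```text
time: 12.5
tool_pos: [0.5337, -0.2602, 0.1127]
tool_rot: [[-0.189, 0.982, -0.001], [0.982, 0.189, -0.007], [-0.006, -0.002, -1.0]]
force: [-9.1, -13.8, 4.6]
opening: 0.152
gripper_force: 40.3
```

```bash
python3 -c "from h import *;loc()"
```

```text
t 12.5 across 0.53 in 18.89 F across/in/z [-11.6 -11.7] 4.6 grip 40.32860219478607
```

Call:
{"api": "send_rows", "payload": {"fingers": [-1,-1,-1,-1,-1,-1,-1], "linear": [[0.0005,0,0],[0.001,0,0],[0.0015,0,0],[0.002,0,0],[0.0025,0,0],[0.003,0,0],[0.003,0,0]], "delta_rot": [[0,0,0],[0,0,0],[0,0,0],[0,0,0],[0,0,0],[0,0,0],[0,0,0]]}}

```text
time: 13.08
tool_pos: [0.5332, -0.2574, 0.1128]
tool_rot: [[-0.189, 0.982, -0.001], [0.982, 0.189, -0.007], [-0.007, -0.002, -1.0]]
force: [-8.7, -14.5, 4.0]
opening: 0.154
gripper_force: 40.3
```

```bash
python3 -c "from h import *;loc()"
```

```text
t 13.0833 across 0.53 in 21.74 F across/in/z [-11.4 -12.5] 4.0 grip 40.29554843902588
```

Call:
{"api": "send_rows", "payload": {"fingers": [-1,-1,-1,-1,-1,-1,-1], "linear": [[0.0005,0,0],[0.001,0,0],[0.0015,0,0],[0.002,0,0],[0.0025,0,0],[0.003,0,0],[0.003,0,0]], "delta_rot": [[0,0,0],[0,0,0],[0,0,0],[0,0,0],[0,0,0],[0,0,0],[0,0,0]]}}

```text
time: 13.67
tool_pos: [0.5329, -0.2536, 0.1127]
tool_rot: [[-0.19, 0.982, -0.0], [0.982, 0.19, -0.005], [-0.005, -0.001, -1.0]]
force: [-7.1, -10.6, 4.5]
opening: 0.155
gripper_force: 40.4
```

```bash
python3 -c "from h import *;loc()"
```

```text
t 13.6667 across 1.02 in 25.45 F across/in/z [-9. -9.] 4.5 grip 40.364731550216675
```

Sideways travel has grown to 1.0 mm and the forces have dropped, so this may be the mouth. I'll press further across here.

Call:
{"api": "send_rows", "payload": {"fingers": [-1,-1,-1,-1], "linear": [[0,0.0005,0],[0,0.001,0],[0,0.001,0],[0,0.001,0]], "delta_rot": [[0,0,0],[0,0,0],[0,0,0],[0,0,0]]}}

```text
time: 14.0
tool_pos: [0.5334, -0.2532, 0.1127]
tool_rot: [[-0.19, 0.982, -0.001], [0.982, 0.19, -0.005], [-0.005, -0.002, -1.0]]
force: [-8.9, -9.8, 7.3]
opening: 0.155
gripper_force: 40.7
```

```bash
python3 -c "from h import *;loc()"
```

```text
t 14.0 across 1.54 in 25.75 F across/in/z [-10.6  -7.9] 7.3 grip 40.65543830394745
```

Call:
{"api": "send_rows", "payload": {"fingers": [-1,-1,-1,-1,-1], "linear": [[0,0.001,0],[0,0.002,0],[0,0.003,0],[0,0.003,0],[0,0.003,0]], "delta_rot": [[0,0,0],[0,0,0],[0,0,0],[0,0,0],[0,0,0]]}}

```text
time: 14.42
tool_pos: [0.5365, -0.2509, 0.1127]
tool_rot: [[-0.191, 0.982, -0.001], [0.982, 0.191, -0.002], [-0.002, -0.001, -1.0]]
force: [-6.4, -1.4, 7.1]
opening: 0.153
gripper_force: 40.8
```

```bash
python3 -c "from h import *;loc()"
```

```text
t 14.4167 across 5.11 in 27.44 F across/in/z [-6.6 -0.1] 7.1 grip 40.79137980937958
```

The post is in the notch's mouth (5.1 mm across). I'll go across to the end.

Call:
{"api": "send_rows", "payload": {"fingers": [-1,-1,-1,-1,-1,-1,-1,-1,-1], "linear": [[0,0.002,0],[0,0.004,0],[0,0.006,0],[0,0.008,0],[0,0.01,0],[0,0.012,0],[0,0.0135,0],[0,0.0135,0],[0,0.0135,0]], "delta_rot": [[0,0,0],[0,0,0],[0,0,0],[0,0,0],[0,0,0],[0,0,0],[0,0,0],[0,0,0],[0,0,0]]}}

```text
time: 15.17
tool_pos: [0.5495, -0.2503, 0.1127]
tool_rot: [[-0.19, 0.982, -0.002], [0.982, 0.19, -0.005], [-0.005, -0.003, -1.0]]
force: [-9.9, -10.9, 6.2]
opening: 0.154
gripper_force: 40.7
```

```bash
python3 -c "from h import *;loc()"
```

```text
t 15.1667 across 17.92 in 25.54 F across/in/z [-11.8  -8.8] 6.2 grip 40.73275566101074
```

Call:
{"api": "send_rows", "payload": {"fingers": [-1,-1,-1,-1,-1,-1,-1,-1], "linear": [[-0.002,-0.0005,0],[-0.004,-0.001,0],[-0.006,-0.001,0],[-0.008,-0.001,0],[-0.01,-0.001,0],[-0.012,-0.001,0],[-0.012,-0.001,0],[-0.012,-0.001,0]], "delta_rot": [[0,0,0],[0,0,0],[0,0,0],[0,0,0],[0,0,0],[0,0,0],[0,0,0],[0,0,0]]}}

```text
time: 15.83
tool_pos: [0.5507, -0.2577, 0.1127]
tool_rot: [[-0.192, 0.981, -0.001], [0.981, 0.192, 0.003], [0.003, -0.001, -1.0]]
force: [-8.5, 9.9, 13.1]
opening: 0.155
gripper_force: 41.5
```

```bash
python3 -c "from h import *;loc()"
```

```text
t 15.8333 across 17.69 in 17.97 F across/in/z [-6.4 11.4] 13.1 grip 41.5330445766449
```

The bolt has come back to a hard stop behind the lip, at about 18 mm. I'll relax across to the lip, then release.

Call:
{"api": "send_rows", "payload": {"fingers": [-1,-1,-1,-1,-1], "linear": [[0.001,-0.001,0],[0.0015,-0.0025,0],[0.0015,-0.004,0],[0.0015,-0.005,0],[0.0015,-0.005,0]], "delta_rot": [[0,0,0],[0,0,0],[0,0,0],[0,0,0],[0,0,0]]}}

```text
time: 16.25
tool_pos: [0.5473, -0.2581, 0.1127]
tool_rot: [[-0.193, 0.981, 0.002], [0.981, 0.193, 0.001], [0.001, 0.002, -1.0]]
force: [-0.1, 5.9, 6.9]
opening: 0.156
gripper_force: 40.7
```

```bash
python3 -c "from h import *;loc()"
```

```text
t 16.25 across 14.3 in 18.26 F across/in/z [1.1 5.8] 6.9 grip 40.73980629444122
```

Call:
{"api": "send_rows", "payload": {"fingers": [-0.6,-0.4,-0.2,0,0.2,0.2,0.2,0.2,0.2,0.2,0.2,0.2], "linear": [[0,0,0],[0,0,0],[0,0,0],[0,0,0],[0,0,0],[0,0,0],[0,0,-0.02],[0,0,-0.05],[0,0,-0.08],[0,0,-0.1],[0,0,-0.1],[0,0,-0.1]], "delta_rot": [[0,0,0],[0,0,0],[0,0,0],[0,0,0],[0,0,0],[0,0,0],[0,0,0],[0,0,0],[0,0,0],[0,0,0],[0,0,0],[0,0,0]]}}

```text
time: 17.25
tool_pos: [0.5472, -0.2594, 0.2125]
tool_rot: [[-0.192, 0.981, 0.002], [0.981, 0.192, -0.001], [-0.002, 0.002, -1.0]]
force: [0.6, 0.4, -0.6]
opening: 0.599
gripper_force: 0.0
```

```bash
python3 - <<'E'
from h import *
w=cam('wrist');save(w,'w7.png');P=bydepth(w,np.argwhere(w['depth']>0)[:,::-1])
y=np.radians(11.28);c,s=np.cos(y),np.sin(y);R=np.array([[c,s],[-s,c]])
m=(abs(P[:,2]-.140)<.003)&(np.linalg.norm(P[:,:2]-[.547,-.258],axis=1)<.035);L=(P[m][:,:2]-[.5367,-.2785])@R.T
print(m.sum(),np.percentile(L,[2,98],axis=0).mean(0));loc()
E
```

```text
319 [0.01420154 0.01828951]
t 17.3 across 13.5 in 17.39 F across/in/z [-0.1  0.7] 0.2 grip 0.0
```

View pics/w7.png

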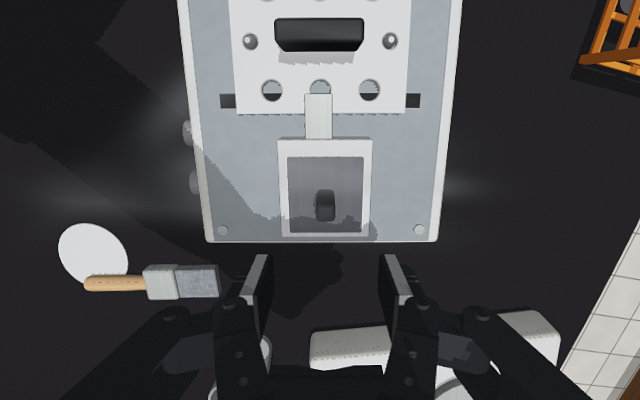

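The post is caught (14 mm across, 18 mm in, with the gripper clear). The bolt tongue at (318,115) lies over the plate's edge and the pins show in both holes.

```bash
python3 -c "from h import *;print(r.job_done())"
```

```text
the job is handed in; nothing more can be done
None
```

The plate lies flush on its pins and the bolt is locked over its edge, with the post caught in the notch (about 14 mm across, 18 mm in); I handed the job in at about 17 s, with no glassware or bottles touched.

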